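# Start up the grinding bench

### The arm

A 7-joint arm with a two-finger parallel gripper is mounted at the origin on the work surface. World frame = base frame: x ahead of the robot, y to its left, z up, the work surface at z = 0. Lengths are in m, angles in rad, forces in N, time in s.
With the tool pointing down it reaches from about 0.4 to 0.875 m from the base axis. Payload 6.5 kg.
Tool frame: the origin (TCP) lies midway between the tips of the shut fingers; the grasp point (between the pads) lies 19 mm behind it; z points along the fingers, y is the line along which they close (so a half turn about z gives the same grasp; the last joint's range is limited). The gripper opens to 88 mm and grips with 3 to 60 N. Pads are 18 mm wide; open, the fingers measure 123 mm over their backs; the gripper's body (75 mm by 187 mm) begins 45 mm behind the grasp point.
Start: joints at [1.083, 0.536, -0.004, 1.538, 0.003, 1.067, -0.071], TCP at [0.266, -0.593, 0.239] pointing down, gripper open.
Joint ranges: [-2.7, 2.7], [-0.37, 2.16], [-1.27, 1.26], [0.24, 2.4], [-1.31, 4.45], [0.19, 1.91], [-2.76, 2.76]. Speed limits (rad/s): [2.39, 2.39, 3.14, 3.14, 3.14, 3.14, 3.14].

### API

Orientations are given as [roll, pitch, yaw] about the fixed x, y, z axes, in that order (R = Rz(yaw) Ry(pitch) Rx(roll)).
In Python, from station import manip, viewer, finish_job gives the robot as it stands. The module is installed in compiled form; this text tells all that it offers.
- The arm moves only by the tool step_arm, never from a script. Its argument "moves" is one flat list of numbers, 4 for each row, row after row: the shift along the tool's x, y, z as a fraction of full scale, then the turn about the tool's z as a fraction of full scale. A call has 1 to 10 rows; each row is the pose to reach, as a shift and turn from the pose commanded when the call began, along the tool's axes at that moment; what a row does not reach only later rows make up. Full scale, the value 1, is 0.5 m for a shift and pi/4 rad for a turn. A row lasts 1/10 s, in which the tool goes at most 50 mm and 8.59 degrees, less where a joint would pass 70% of its speed; a pose out of reach is approached as far as the arm can. A call with a number of a shift or a turn outside -1 to 1 is refused whole. A call with a gripper value outside its range is refused whole. "jaw" is the opening, from 0 (shut) to 1 (fully open), set as the call begins (left out, the last holds). The fingers move at their own pace and stop on an object; the grip force is fixed at half the most. Time passes only in rows, so rows that repeat a pose let the fingers close. It gives the time, the measured TCP pose, the force, the opening and the grip force at its end, in the units of the state.
- manip.observe(): the state, without advancing time (a new reading comes with each control period).
- viewer.capture(name): name is "scene" or "top" or "wrist"; returns (picture, depth): 480x640x3 uint8, red, green, blue; 480x640 float32, m along the optical axis (not along the pixel's ray), 0 where there is no reading.
- viewer.camera_params(name): a dict with "fx", "fy", "cx", "cy" (pixels), "R" (3x3) and "t" (3): a world point X has camera coordinates R X + t. Camera axes: x right, y down, z forward; pixel columns grow to the right and rows downward; lengths in m; the calibration is good to about 2 mm. A picture is of the moment at which its call begins: read the wrist's pose just before it. camera_params takes no time and is no camera call; for the wrist camera it gives the pose at the moment of the call.
- finish_job(): hands the job in; it is judged then, once.
Trained networks look in the newest picture that a camera, given by its name, has taken for a name from the list of things; names that differ only in an ending like _2 or _b are one class to them, and where a whole thing is asked for, a point or a joint stands for the part that bears it (a point fixed in the world has none). Each returns a list of dicts, best first, with "confidence" (0 to 1); they miss things now and then, are a little off and sometimes report something else, mostly with a low value. They report only what shows in the picture. A call takes as long as a camera call.
- viewer.boxes_of(query, camera): "box" ([left, top, width, height] as shares, 0 to 1, of the picture: columns of its width, rows of its height, round what is visible of it).
The state is a dict: "time": time; "qpos": joint angles; "joint_velocities": joint speeds; "tau": joint torques, N m; "tool_pos": TCP position; "ee_rot": TCP orientation; "force": force on the tool from outside, world axes, zero at the start; "moment": the same for the moment, N m; "gripper_width": finger opening in m; "grasp_force": force on a finger pad.
Only numpy, scipy, OpenCV 4.12 (cv2) and the standard library are available. Lean on these libraries where they do the work, as an engineer would, in place of code of your own. Each camera call takes 0.05 s, during which the arm holds its last target. There are 200 camera calls.

### The job

Start up the grinding bench by pressing its three controls where they are bolted down: first switch on the supply by pressing down the raised end of the red rocker on the grey box, then start the dust extractor with the green button on the blue starter, and last start the grinder with the green button on the yellow starter. Leave all three switched on, and do not pick up or shift any of the lamp parts and tools lying on the bench.

Things in the scene. Friction and masses are not known exactly. Their poses are not given: they have to be found in the camera images.
- supply_box: grey supply switch box with the red rocker, bolted to the bench: 120 mm (own x) by 90 mm (own y), 60 mm high, black rim round the rocker to 67 mm; origin on the bench top under its centre. A steel conduit joins its +x end (to x = 109 mm, lower than 45 mm)
- supply_rocker (a joint): angle of the red rocker, rad: 0 = off (as at the start), 0.40 = on; it turns about its box's own y axis and stays where it is left
- rocker_press (a point): point to press on the red rocker, on its +x half (box's own x), 12 mm from the box's centre. Rocker 39 mm long (own x), 27 mm wide, shallow V face. Off: the +x half rises outward (this point at 76 mm, its outer end 78 mm above the bench). On: the +x half lies level at 71 mm. About 3 to 4 N moves it, to a firm stop; it stays where it is left
- extractor_box: blue starter of the dust extractor, fixed to the bench: 146 mm long (own x), 92 mm wide (own y), top plate at 84 mm, black button rims at 87 mm; origin on the bench under its centre. Green start button at own x = -30 mm, y = 0, red stop button at x = +30 mm, y = 0, both 27 mm in diameter. A steel conduit leaves its +x end (to x = 122 mm, lower than 50 mm)
- extractor_start (a joint): travel of the blue starter's green start button, m: 0 = out (stopped, as at the start), 0.007 = fully in (started); it stays where it is left
- extractor_start_top (a point): centre of the flat top of the blue starter's green start button, moving with it; 98 mm above the bench when out, 91 mm when in. It moves straight down 7 mm; a steady 3 N moves it, to a firm stop; it has no return spring and stays where it is left. The red stop button rises from 91 to 98 mm as it goes in. The stop button pushes it out again
- grinder_box: yellow starter of the bench grinder, fixed to the bench: 146 mm long (own x), 92 mm wide (own y), top plate at 84 mm, black button rims at 87 mm; origin on the bench under its centre. Green start button at own x = -30 mm, y = 0, red stop button at x = +30 mm, y = 0, both 27 mm in diameter. A steel conduit leaves its +x end (to x = 122 mm, lower than 50 mm)
- grinder_start (a joint): travel of the yellow starter's green start button, m: 0 = out (stopped, as at the start), 0.007 = fully in (started); it stays where it is left
- grinder_start_top (a point): centre of the flat top of the yellow starter's green start button, moving with it; 98 mm above the bench when out, 91 mm when in. It moves straight down 7 mm; a steady 3 N moves it, to a firm stop; it has no return spring and stays where it is left. The red stop button rises from 91 to 98 mm as it goes in. The stop button pushes it out again
- finial: loose brass lamp finial standing on the bench, 34 mm diameter, 58 mm high; origin at the centre of its foot
- dressing_stick: loose dark grey wheel-dressing stick lying on the bench, 130 x 28 x 28 mm, long along own x; origin at the centre of its underside
- paste_tin: loose steel tin, 72 mm diameter, 50 mm high; origin at the centre of its underside
- copper_shade: loose spun copper lampshade standing on its rim, 150 mm diameter, 88 mm high; origin at the centre of its rim plane
- lamp_foot: loose turned brass lamp foot, 116 mm diameter, 75 mm high, narrowing to 22 mm; origin at the centre of its underside
- wrench: loose steel wrench lying on the bench along own x; origin at the middle of its underside
- screwdriver: loose screwdriver lying on the bench along own x; origin at the middle of its underside

How it is judged:
By the outcome, as a careful person would: the job done as asked, in the order asked, and still so for the second after the job is handed in, with the robot touching nothing.
It also fails if it takes over 48 s, if anything falls off the work surface, if the arm or the gripper's body presses on something with over 40 N, if the wrist force passes 120 N, or if a joint passes its speed limit or range.

## Working session

There is one attempt and no reset: what is moved stays moved. The work goes in short steps, Python scripts to look and compute and a tool call to move; the robot and the scene stay as the last step left them, time stands still between calls to the robot, and variables do not carry over. Pictures are saved under pics/ and viewed, at most 10 in all, crops included, and the job is handed in when it is done.

Besides the shell and the picture viewer there is one more tool, called as name(argument=value, ...) on one line, values as JSON. step_arm: Moves the arm, as the interface text tells. Its arguments: {"type":"object","properties":{"moves":{"type":"array"},"jaw":{"type":"number"}},"required":["moves"]}

```bash
mkdir -p pics; cat > h.py <<'E'
import numpy as np,cv2
from station import manip,viewer,finish_job
def cap(n,f):
    p,d=viewer.capture(n); cv2.imwrite('pics/'+f+'.png',p[:,:,::-1]); np.savez('pics/'+f,p=p,d=d,**viewer.camera_params(n)); return p,d
def world(c,u,v,z):
    u,v,z=map(np.asarray,(u,v,z))
    P=np.stack([(u-c['cx'])/c['fx']*z,(v-c['cy'])/c['fy']*z,z],-1)
    return (P-c['t'])@c['R']
E
python3 - <<'E'
from h import *
s=manip.observe();print({k:np.round(s[k],3) for k in('time','tool_pos','ee_rot','force','gripper_width')})
for n in('top','scene'):
    p,d=cap(n,n+'0');c=viewer.camera_params(n)
    for q in('supply_box','rocker_press','extractor_box','extractor_start_top','grinder_box','grinder_start_top'):
        for b in viewer.boxes_of(q,n)[:2]:
            x=np.array(b['box'])*[640,480,640,480];u,v=x[:2]+x[2:]/2
            z=d[int(v),int(u)];print(n,q,round(b['confidence'],2),x.round(),world(c,u,v,z).round(3))
E
```

```text
{'time': np.float64(0.0), 'tool_pos': array([ 0.266, -0.592,  0.238]), 'ee_rot': array([-3.14 ,  0.   ,  0.422]), 'force': array([0.377, 0.494, 0.916]), 'gripper_width': np.float64(0.088)}
top supply_box 0.91 [410. 236.  47.  82.] [ 0.498 -0.25   0.078]
top rocker_press 0.49 [431. 279.  12.  17.] [ 0.476 -0.258  0.069]
top extractor_box 0.87 [308. 233.  39.  91.] [ 0.499 -0.009  0.087]
top extractor_start_top 0.54 [265. 278.   9.  12.] [0.489 0.122 0.057]
top grinder_box 0.75 [189. 208.  47.  86.] [0.565 0.251 0.084]
top grinder_start_top 0.7 [201. 262.  18.  11.] [0.526 0.251 0.1  ]
scene supply_box 0.62 [214. 182.  41.  61.] [ 0.536 -0.243  0.058]
scene rocker_press 0.6 [228. 187.  11.  15.] [ 0.486 -0.255  0.074]
scene extractor_box 0.92 [305. 181.  44.  77.] [ 0.552 -0.005  0.081]
scene extractor_start_top 0.64 [323. 185.   9.  12.] [ 0.471 -0.012  0.097]
scene grinder_box 0.67 [406. 210.  45.  80.] [0.623 0.244 0.082]
scene grinder_start_top 0.61 [427. 213.  10.   6.] [0.526 0.251 0.095]
scene grinder_start_top 0.26 [323. 184.  10.  13.] [ 0.467 -0.009  0.099]
```

View pics/top0.png

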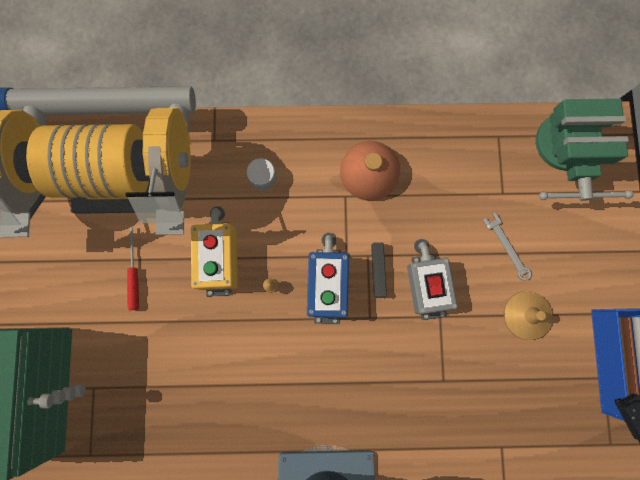

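View pics/scene0.png

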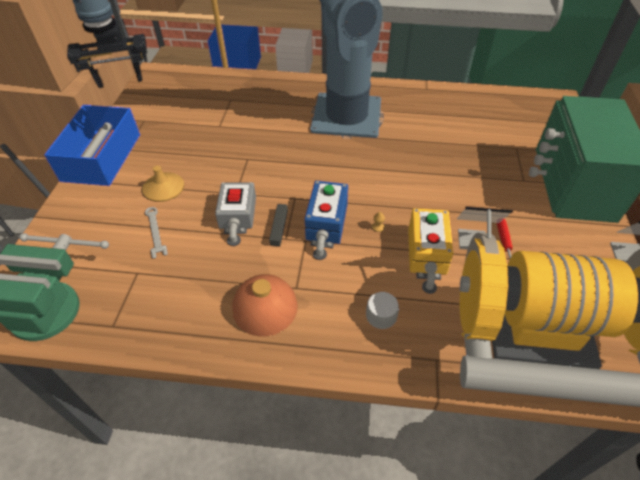

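The top view shows the supply rocker at about (435,286), with its conduit going up (world +x). The blue starter's green button is at (328,298) and the yellow starter's is at (210,268). The extractor box the network reported at (269,284) is the finial, so I reject it. Next I'll refine the positions by colour and depth.

```bash
cat > m.py <<'E'
from h import *
for n,rois in(('top',dict(sup=(410,255,460,318),ext=(308,250,350,322),gri=(190,225,238,295))),('scene',dict(sup=(214,180,257,243),ext=(305,180,350,255),gri=(406,205,455,285)))):
    f=np.load(f'pics/{n}0.npz');p=f['p'].astype(int);d=f['d']
    R,G,B=p[...,0],p[...,1],p[...,2]
    for k,(a,b,e,g) in rois.items():
        out={}
        for nm,m in(('red',(R>120)&(G<60)&(B<70)),('green',(G>R+40)&(G>B+30))):
            mm=np.zeros_like(m);mm[b:g,a:e]=m[b:g,a:e];v,u=np.nonzero(mm&(d>0))
            if len(u)<15: continue
            w=world(f,u,v,d[v,u]); hi=w[w[:,2]>np.percentile(w[:,2],50)-.006]
            mid=(hi.min(0)+hi.max(0))/2; out[nm]=hi.mean(0)
            print(n,k,nm,len(u),hi.mean(0).round(4),'mid',mid.round(4),'z',np.percentile(w[:,2],[5,50,95]).round(3))
            if k=='sup':
                r=cv2.minAreaRect(w[:,:2].astype(np.float32)*1000);print('  rect',r)
        if len(out)==2: q=out['red']-out['green'];print('   dist',np.hypot(*q[:2]).round(4),'yaw',np.arctan2(q[1],q[0]).round(3))
E
python3 m.py
python3 - <<'E'
import cv2
a=cv2.imread('pics/top0.png')[225:325,185:465]
cv2.imwrite('pics/crop.png',cv2.resize(a,(784,280),interpolation=cv2.INTER_CUBIC))
E
```

```text
top sup red 217 [ 0.4812 -0.2539  0.0732] mid [ 0.4807 -0.2547  0.0745] z [0.068 0.073 0.079]
  rect ((480.87335205078125, -254.762451171875), (40.8013916015625, 27.41061782836914), 7.031785488128662)
top ext red 103 [ 0.5167 -0.0116  0.0914] mid [ 0.5173 -0.0116  0.0909] z [0.088 0.091 0.095]
top ext green 115 [ 0.4568 -0.0087  0.0986] mid [ 0.4569 -0.0092  0.0991] z [0.093 0.098 0.103]
   dist 0.06 yaw -0.048
top gri red 96 [0.5866 0.2545 0.0915] mid [0.5874 0.2552 0.092 ] z [0.088 0.091 0.095]
top gri green 112 [0.5269 0.2524 0.0984] mid [0.527  0.2524 0.0978] z [0.095 0.099 0.102]
   dist 0.0597 yaw 0.035
scene sup red 129 [ 0.4869 -0.2551  0.0734] mid [ 0.4831 -0.2569  0.0742] z [0.068 0.073 0.079]
  rect ((483.92352294921875, -256.9894104003906), (45.174095153808594, 30.310300827026367), 7.037902355194092)
scene ext red 50 [ 0.5223 -0.0131  0.0911] mid [ 0.5219 -0.0133  0.0911] z [0.088 0.091 0.094]
scene ext green 76 [ 0.4608 -0.0098  0.0983] mid [ 0.459  -0.0099  0.0977] z [0.091 0.098 0.101]
   dist 0.0616 yaw -0.053
scene gri red 58 [0.5917 0.2525 0.0913] mid [0.5907 0.2532 0.0911] z [0.088 0.092 0.094]
scene gri green 81 [0.5319 0.2514 0.097 ] mid [0.5306 0.2512 0.0964] z [0.092 0.097 0.1  ]
   dist 0.0598 yaw 0.019
```

View pics/crop.png

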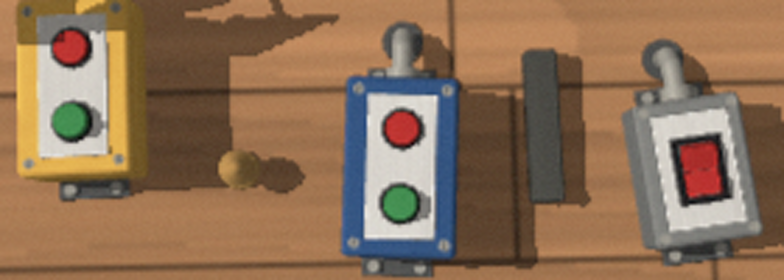

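The crop agrees with this: the rocker lies at about (0.482,-0.255) with yaw +0.12, and the green buttons at about (0.458,-0.009) and (0.529,0.252), all at the right heights. The press point is therefore about (0.494,-0.254). I'll move above it with the jaw shut.

step_arm(moves=[0.07,-0.043,0.016,0.04,0.14,-0.086,0.032,0.08,0.21,-0.129,0.048,0.12,0.28,-0.172,0.064,0.16,0.35,-0.215,0.08,0.2,0.42,-0.258,0.096,0.24,0.49,-0.301,0.112,0.28,0.56,-0.344,0.128,0.32,0.63,-0.387,0.144,0.36,0.693,-0.43,0.156,0.382], jaw=0)

```text
time: 1.7
tool_pos: [0.4953, -0.2532, 0.1605]
ee_rot: [-3.142, -0.0, 0.121]
force: [-0.3, -0.2, 0.6]
gripper_width: 0.0101
grasp_force: 0.0
```

step_arm(moves=[0,0,0,0,0,0,0,0,0,0,0,0])

```text
time: 2.0
tool_pos: [0.4936, -0.2564, 0.1609]
ee_rot: [3.141, 0.0, 0.12]
force: [-0.8, -0.5, -0.5]
gripper_width: 0.0003
grasp_force: 0.0
```

```bash
python3 - <<'E'
from h import *
s=manip.observe();print({k:np.round(s[k],4) for k in('time','tool_pos','ee_rot','force','gripper_width')})
p,d=cap('wrist','w1');c=np.load('pics/w1.npz')
R,G,B=[p[...,i].astype(int) for i in range(3)]
m=((R>110)&(G<60)&(B<70)).astype(np.uint8)
n,l,st,_=cv2.connectedComponentsWithStats(m);print(st)
for i in range(1,n):
    if st[i,4]<200: continue
    v,u=np.nonzero((l==i)&(d>0));w=world(c,u,v,d[v,u]);print(w.mean(0),cv2.minAreaRect(w[:,:2].astype(np.float32)*1000))
    for q in (w[:,0]>w[:,0].mean()+.014),(w[:,0]<w[:,0].mean()-.014): print(w[q].mean(0))
f=np.load('pics/top0.npz');v,u=np.mgrid[0:480,0:640];w=world(f,u,v,f['d'])
b=(abs(w[...,0]-.53)<.09)&(abs(w[...,1]-.25)<.16)&(f['d']>0);print('max h near yellow',np.sort(w[b][:,2])[-5:])
E
```

```text
{'time': np.float64(2.0), 'tool_pos': array([ 0.4936, -0.2564,  0.1609]), 'ee_rot': array([3.1407e+00, 3.0000e-04, 1.2020e-01]), 'force': array([-0.7838, -0.4783, -0.468 ]), 'gripper_width': np.float64(0.0003)}
[[     0      0    640    480 305510]
 [   300    234     38     54   1690]]
[ 0.48558931 -0.2558478   0.07359624] ((484.31195068359375, -254.92787170410156), (40.32065963745117, 27.454490661621094), 7.3770294189453125)
[ 0.50113704 -0.25631925  0.07593861]
[ 0.46814909 -0.2576581   0.07089525]
max h near yellow [0.20244481 0.2029237  0.20320565 0.20369379 0.20621399]
```

View pics/w1.png

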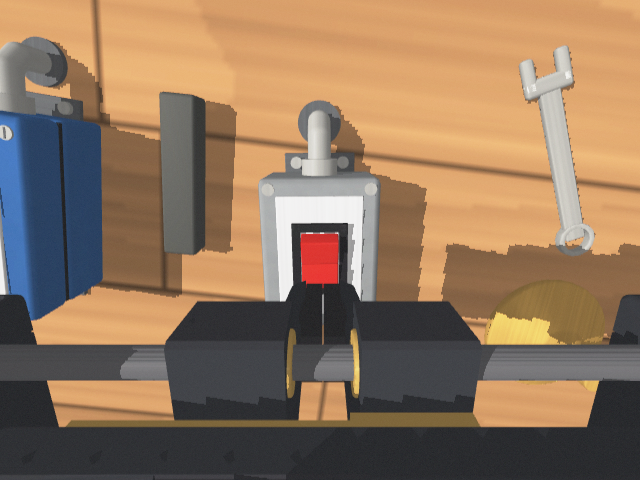

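The wrist view shows the rocker at (320,258) directly ahead of the shut fingers, with the box's far end towards the conduit. I'll shift 3 mm and press, slowly near contact.

step_arm(moves=[0.006,-0.005,0.06,0,0.006,-0.005,0.12,0,0.006,-0.005,0.15,0,0.006,-0.005,0.16,0,0.006,-0.005,0.166,0,0.006,-0.005,0.171,0,0.006,-0.005,0.176,0,0.006,-0.005,0.181,0,0.006,-0.005,0.181,0,0.006,-0.005,0.181,0])

```text
time: 3.05
tool_pos: [0.4989, -0.2525, 0.0713]
ee_rot: [3.14, -0.004, 0.122]
force: [3.8, 0.4, 5.7]
gripper_width: 0.0005
grasp_force: 2.6
```

step_arm(moves=[0,0,0.003,0,0,0,0.006,0,0,0,0.006,0,0,0,0.006,0])

```text
time: 3.45
tool_pos: [0.4991, -0.2526, 0.0709]
ee_rot: [3.14, -0.004, 0.122]
force: [-5.0, 4.0, 32.7]
gripper_width: 0.0005
grasp_force: 16.6
```

This is a firm stop at 71 mm. I'll lift and check the rocker.

step_arm(moves=[0,0,-0.03,0,0,0,-0.1,0,0,0,-0.18,0,0,0,-0.2,0,0,0,-0.2,0,0,0,-0.2,0])

```text
time: 4.05
tool_pos: [0.4958, -0.2519, 0.1661]
ee_rot: [-3.141, 0.002, 0.122]
force: [-0.9, 0.6, -0.1]
gripper_width: 0.0004
grasp_force: 0.0
```

```bash
cat > c.py <<'E'
from h import *
import sys
s=manip.observe();print({k:np.round(s[k],4) for k in('time','tool_pos','ee_rot','force')})
p,d=cap('wrist',sys.argv[1]);c=np.load(f'pics/{sys.argv[1]}.npz')
R,G,B=[p[...,i].astype(int) for i in range(3)]
for nm,m in(('red',(R>110)&(G<60)&(B<70)),('green',(G>R+40)&(G>B+30))):
    n,l,st,_=cv2.connectedComponentsWithStats(m.astype(np.uint8))
    for i in range(1,n):
        if st[i,4]<200: continue
        v,u=np.nonzero((l==i)&(d>0));w=world(c,u,v,d[v,u]);x=w[:,0]-w[:,0].mean()
        print(nm,st[i],w.mean(0).round(4),'rect',cv2.minAreaRect(w[:,:2].astype(np.float32)*1000),'near/far z',w[x<-.01][:,2].mean().round(4),w[x>.01][:,2].mean().round(4))
E
python3 c.py w2
python3 - <<'E'
from h import *
f=np.load('pics/top0.npz');v,u=np.mgrid[0:480,0:640];w=world(f,u,v,f['d'])
b=(w[...,0]>.44)&(w[...,0]<.66)&(w[...,1]>.1)&(w[...,1]<.4)&(f['d']>0)&(w[...,2]>.11);print(w[b].min(0),w[b].max(0),b.sum())
E
```

```text
{'time': np.float64(4.05), 'tool_pos': array([ 0.4958, -0.2519,  0.1661]), 'ee_rot': array([-3.1407e+00,  1.9000e-03,  1.2170e-01]), 'force': array([-0.8956,  0.5841, -0.0973])}
red [308 234  36  27 693] [ 0.4943 -0.2553  0.0699] rect ((493.0541687011719, -254.23138427734375), (19.594030380249023, 26.14229965209961), 6.357155799865723) near/far z 0.0699 nan
[0.59745888 0.2861462  0.12893444] [0.65971435 0.37902596 0.27208791] 1797c.py:11: RuntimeWarning: Mean of empty slice.
  print(nm,st[i],w.mean(0).round(4),'rect',cv2.minAreaRect(w[:,:2].astype(np.float32)*1000),'near/far z',w[x<-.01][:,2].mean().round(4),w[x>.01][:,2].mean().round(4))
  ret = ret.dtype.type(ret / rcount)
```

The far half now lies level at 70 mm, so the supply is on. Next is the blue starter.

step_arm(moves=[-0.002,-0.06,0,0.03,-0.004,-0.13,0,0.06,-0.006,-0.2,0,0.09,-0.008,-0.27,0,0.12,-0.01,-0.34,0,0.15,-0.012,-0.41,0,0.18,-0.014,-0.46,0,0.2,-0.015,-0.49,0,0.217,-0.015,-0.49,0,0.217,-0.015,-0.49,0,0.217])

```text
time: 5.1
tool_pos: [0.459, -0.0105, 0.1663]
ee_rot: [3.141, 0.002, -0.048]
force: [0.2, -0.7, -0.1]
gripper_width: -0.0
grasp_force: 0.0
```

```bash
python3 c.py w3 2>/dev/null; python3 -c "
from h import *
c=viewer.camera_params('wrist');print('campos',-c['R'].T@c['t'])"
```

```text
{'time': np.float64(5.1), 'tool_pos': array([ 0.459 , -0.0105,  0.1663]), 'ee_rot': array([ 3.141e+00,  2.000e-03, -4.800e-02]), 'force': array([ 0.1584, -0.6697, -0.0993])}
green [ 302  235   40   41 1296] [ 0.4594 -0.0101  0.0974] rect ((458.1522521972656, -9.960174560546875), (26.45750617980957, 25.678049087524414), 80.48487854003906) near/far z 0.0981 0.0936
campos [ 0.53173747 -0.0145702   0.31219072]
```

View pics/w3.png

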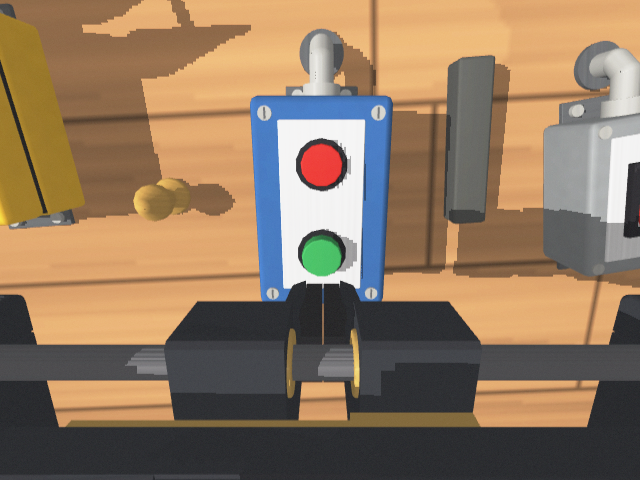

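The view shows the green button at (322,255), centred ahead of the fingers, and the 3D positions agree to 1 mm. I'll press it.

step_arm(moves=[0,0,0.06,0,0,0,0.11,0,0,0,0.13,0,0,0,0.136,0,0,0,0.141,0,0,0,0.146,0,0,0,0.151,0,0,0,0.155,0,0,0,0.155,0,0,0,0.155,0])

```text
time: 6.15
tool_pos: [0.4604, -0.0102, 0.0912]
ee_rot: [3.141, -0.001, -0.049]
force: [-5.3, -2.1, 19.0]
gripper_width: 0.0006
grasp_force: 9.6
```

step_arm(moves=[0,0,-0.03,0,0,0,-0.09,0,0,0,-0.15,0,0,0,-0.15,0,0,0,-0.15,0])

```text
time: 6.65
tool_pos: [0.4604, -0.0096, 0.1652]
ee_rot: [-3.141, -0.002, -0.048]
force: [0.3, 0.6, -0.3]
gripper_width: 0.0005
grasp_force: 0.0
```

```bash
python3 c.py w4 2>/dev/null
```

```text
{'time': np.float64(6.65), 'tool_pos': array([ 0.4604, -0.0096,  0.1652]), 'ee_rot': array([-3.1412e+00, -2.3000e-03, -4.8400e-02]), 'force': array([ 0.3317,  0.62  , -0.2622])}
green [ 304  238   39   38 1156] [ 0.4572 -0.0096  0.0899] rect ((456.40264892578125, -9.700525283813477), (26.52123260498047, 26.352394104003906), 76.6056900024414) near/far z 0.09 0.089
```

The start button now sits at 90 mm, so the extractor is on. Before going to the yellow starter I'll check clearance to the grinder.

```bash
python3 - <<'E'
from h import *
for n in('top','scene'):
    f=np.load(f'pics/{n}0.npz');v,u=np.mgrid[0:480,0:640];w=world(f,u,v,f['d'])[f['d']>0]
    w=w[(w[:,2]>.12)&(w[:,1]>.15)&(w[:,1]<.4)&(w[:,0]>.4)&(w[:,0]<.8)]
    for x in np.arange(.56,.72,.02):
        q=w[(w[:,0]>=x)&(w[:,0]<x+.02)]
        if len(q): print(n,x.round(2),'ymin',q[:,1].min().round(3),'z',q[:,2].min().round(3),q[:,2].max().round(3))
E
```

```text
top 0.58 ymin 0.302 z 0.129 0.142
top 0.6 ymin 0.288 z 0.133 0.206
top 0.62 ymin 0.287 z 0.134 0.243
top 0.64 ymin 0.286 z 0.137 0.272
top 0.66 ymin 0.319 z 0.12 0.266
top 0.68 ymin 0.309 z 0.121 0.259
top 0.7 ymin 0.309 z 0.122 0.251
scene 0.58 ymin 0.306 z 0.135 0.14
scene 0.6 ymin 0.287 z 0.132 0.195
scene 0.62 ymin 0.286 z 0.134 0.233
scene 0.64 ymin 0.285 z 0.12 0.27
scene 0.66 ymin 0.314 z 0.121 0.268
scene 0.68 ymin 0.308 z 0.122 0.261
scene 0.7 ymin 0.308 z 0.122 0.256
```

step_arm(moves=[0.01,-0.06,0,-0.01,0.02,-0.13,0,-0.02,0.035,-0.2,0,-0.03,0.05,-0.27,0,-0.04,0.065,-0.34,0,-0.05,0.08,-0.41,0,-0.06,0.095,-0.47,0,-0.061,0.105,-0.51,0,-0.061,0.105,-0.529,0,-0.061,0.105,-0.529,0,-0.061])

```text
time: 7.7
tool_pos: [0.5239, 0.2527, 0.1634]
ee_rot: [3.141, 0.002, 0.001]
force: [-0.7, -0.1, 0.5]
gripper_width: 0.0004
grasp_force: 0.0
```

```bash
python3 c.py w5 2>/dev/null
```

```text
{'time': np.float64(7.7), 'tool_pos': array([0.5239, 0.2527, 0.1634]), 'ee_rot': array([3.1413e+00, 1.9000e-03, 1.3000e-03]), 'force': array([-0.7476, -0.1007,  0.4523])}
red [300 134  41  44 921] [0.5865 0.2517 0.091 ] rect ((588.372802734375, 252.58529663085938), (26.087326049804688, 25.146371841430664), 0.08807966113090515) near/far z 0.091 0.0904
red [  77  209   54  108 3116] [0.4924 0.4452 0.0209] rect ((490.23785400390625, 448.7092590332031), (98.68571472167969, 22.312267303466797), 4.825332164764404) near/far z 0.0214 0.0203
green [ 302  228   41   42 1334] [0.5296 0.2511 0.0975] rect ((528.4526977539062, 250.8302764892578), (26.146621704101562, 26.26793670654297), 68.62642669677734) near/far z 0.098 0.0938
```

View pics/w5.png

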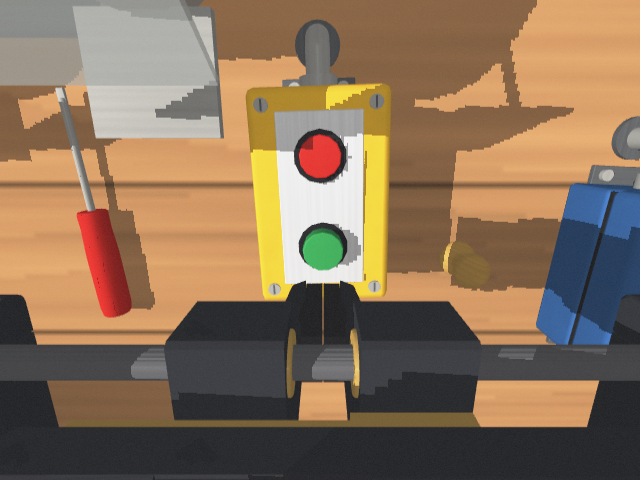

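The green button is at (323,249), centred, and the grinder guard is well off to the upper left. I'll press it.

step_arm(moves=[0.004,0.002,0.06,0,0.004,0.002,0.11,0,0.004,0.002,0.127,0,0.004,0.002,0.133,0,0.004,0.002,0.138,0,0.004,0.002,0.143,0,0.004,0.002,0.148,0,0.004,0.002,0.153,0,0.004,0.002,0.153,0,0.004,0.002,0.153,0])

```text
time: 8.75
tool_pos: [0.5279, 0.2508, 0.0912]
ee_rot: [-3.141, -0.002, -0.001]
force: [-6.3, -6.5, 26.1]
gripper_width: 0.0004
grasp_force: 12.6
```

step_arm(moves=[0,0,-0.03,0,0,0,-0.09,0,0,0,-0.16,0,-0.05,0,-0.2,0,-0.1,0,-0.25,0,-0.1,0,-0.25,0,-0.1,0,-0.25,0])

```text
time: 9.45
tool_pos: [0.4775, 0.2514, 0.214]
ee_rot: [-3.14, -0.002, 0.0]
force: [0.2, 0.4, -0.6]
gripper_width: 0.0004
grasp_force: 0.0
```

```bash
python3 c.py w6 2>/dev/null; python3 -c "
from h import *
cap('scene','scene1');cap('top','top1')"; sed -i "s/{n}0.npz/{n}1.npz/" m.py; python3 m.py
```

```text
{'time': np.float64(9.45), 'tool_pos': array([0.4775, 0.2514, 0.214 ]), 'ee_rot': array([-3.1402e+00, -2.3000e-03,  1.0000e-04]), 'force': array([ 0.215 ,  0.4163, -0.6031])}
red [301  67  36  42 239] [0.5845 0.251  0.0954] rect ((588.4840087890625, 253.75242614746094), (28.480491638183594, 25.062923431396484), 0.8136505484580994) near/far z 0.0955 0.0926
red [ 107  155   42   98 2199] [0.4892 0.4454 0.02  ] rect ((489.4110107421875, 449.146240234375), (97.9085464477539, 20.568559646606445), 3.3849289417266846) near/far z 0.0205 0.0193
green [304 155  35  35 936] [0.5279 0.252  0.0899] rect ((527.7484130859375, 251.98439025878906), (26.18049430847168, 26.164939880371094), 43.92678451538086) near/far z 0.0898 0.0889
green [617 243  23  30 574] [ 0.4571 -0.0047  0.0899] rect ((456.287353515625, -4.942052841186523), (25.95744514465332, 17.891468048095703), 11.803681373596191) near/far z 0.0903 0.0893
top sup red 207 [ 0.481  -0.2541  0.0732] mid [ 0.4806 -0.2543  0.0748] z [0.068 0.073 0.079]
  rect ((481.60064697265625, -254.2799835205078), (39.28001403808594, 28.667518615722656), 8.33
[... 354 characters left out ...]
] mid [0.5319 0.253  0.0914] z [0.088 0.092 0.094]
   dist 0.0561 yaw 0.022
scene sup red 134 [ 0.4846 -0.2552  0.0724] mid [ 0.4815 -0.2573  0.0733] z [0.066 0.072 0.077]
  rect ((482.8021240234375, -256.6446838378906), (44.51342010498047, 31.95352554321289), 12.584228515625)
scene ext red 58 [ 0.5232 -0.0123  0.097 ] mid [ 0.5224 -0.0129  0.0964] z [0.09  0.097 0.1  ]
scene ext green 44 [ 0.4607 -0.01    0.0914] mid [ 0.4606 -0.01    0.0904] z [0.088 0.092 0.094]
   dist 0.0626 yaw -0.036
scene gri red 65 [0.5937 0.2523 0.0974] mid [0.5934 0.2526 0.0978] z [0.093 0.098 0.101]
scene gri green 69 [0.5296 0.2513 0.0909] mid [0.5291 0.2504 0.0912] z [0.088 0.091 0.095]
   dist 0.0641 yaw 0.015
```

View pics/scene1.png

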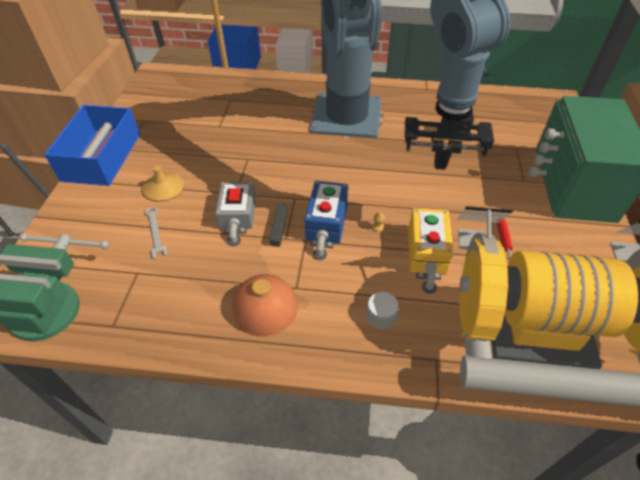

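Both starters read green in and red out, and nothing on the bench has shifted. One last check of the rocker's slope, and the job is handed in only if that passes.

```bash
python3 - <<'E'
from h import *
ok=None
for k in '01':
    f=np.load(f'pics/top{k}.npz');p=f['p'].astype(int);m=(p[...,0]>120)&(p[...,1]<60)&(p[...,2]<70);m[:255]=m[318:]=False;m[:,:410]=m[:,460:]=False
    v,u=np.nonzero(m);w=world(f,u,v,f['d'][v,u]);x=(w[:,:2]-[.4825,-.255])@[.993,.12]
    z=[np.median(w[(x>a)&(x<a+.008),2]).round(4) for a in(-.018,-.009,.001,.010)];print(k,z)
if z[3]<.073 and z[0]>.074: print('on',finish_job())
E
```

```text
0 [np.float64(0.0706), np.float64(0.0713), np.float64(0.0745), np.float64(0.0771)]
1 [np.float64(0.0772), np.float64(0.0734), np.float64(0.0711), np.float64(0.0716)]
the job is handed in; nothing more can be done
on None
```

The job is handed in: the supply, extractor and grinder were pressed on in that order and measured as on, none of the loose parts looked shifted, and the last press was done by 8.75 s of the 48 s allowed.

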